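# Seal the paint tins and put them away

## Robot

A 6-joint arm with a two-finger parallel gripper is mounted at the origin on the work surface. World frame = base frame: x ahead of the robot, y to its left, z up, the work surface at z = 0. Lengths are in m, angles in rad, forces in N, time in s.
With the tool pointing down it reaches from about 0.3 to 0.775 m from the base axis. Payload 14.6 kg.
Tool frame: the origin (TCP) lies between the finger pads; the fingertips stand tcp_to_tips ahead of it and the grasp point (between the pads) lies 3 mm ahead of it (tcp_to_tips is the distance from the TCP to the fingertips, in m); z points along the fingers, y is the line along which they close (so a half turn about z gives the same grasp; the last joint's range is limited). The gripper opens to 85 mm and grips with 20 to 120 N. Pads are 22 mm wide; open, the fingers measure 114 mm over their backs; the gripper's body (76 mm by 85 mm) begins 54 mm behind the grasp point. The pads swing forward as they close: fully open they stand 13 mm farther back than shut.
Start: joints at [-1.364, 0.3, 1.521, -0, 1.321, -0.067], TCP at [0.149, -0.53, 0.253] pointing down, gripper open.
Joint ranges: [-3.03, 3.03], [-0.79, 2.21], [0.23, 2.52], [-1.04, 4.18], [0, 3.07], [-2.55, 2.55]. Speed limits (rad/s): [2.22, 2.22, 2.57, 3.14, 3.14, 3.14].

## Interface

Orientations are given as [roll, pitch, yaw] about the fixed x, y, z axes, in that order (R = Rz(yaw) Ry(pitch) Rx(roll)).
In Python, from cell import * gives the robot as it stands.
- The arm moves only by the tool step_arm, never from a script. Its argument "plan" is text: rows parted by semicolons, each of 7 numbers parted by spaces: the finger opening in mm, from 0 to 85.4, then the shift along the tool's x, y, z in units of 40 mm (1.0 is 40 mm), then the turn, a rotation vector about the tool's x, y, z in units of 6 degrees (1.0 is 6 degrees). In form: grip tx ty tz ax ay az; .... A call has 1 to 12 rows; each row is the pose to reach, as a shift and turn from the pose commanded when the call began, along the tool's axes at that moment; what a row does not reach only later rows make up. A row lasts 1/12 s, in which the tool goes at most 41.7 mm and 7.16 degrees, less where a joint would pass 70% of its speed; a pose out of reach is approached as far as the arm can. A call with a gripper value outside its range is refused whole. The fingers move at their own pace and stop on an object; the grip force is fixed at half the most. Time passes only in rows, so rows that repeat a pose let the fingers close. It gives the time, the measured TCP pose, the force, the opening and the grip force at its end, in the units of the state.
- get_obs(): the state, without advancing time (a new reading comes with each control period).
- camera(name): name is "scene" or "top" or "wrist"; returns (picture, depth): 384x512x3 uint8, red, green, blue; 384x512 float32, m along the optical axis (not along the pixel's ray), 0 where there is no reading.
- get_calibration(name): a dict with "fov_y" (degrees; the focal length in pixels is half the picture's height over the tangent of half this angle, whatever the lens; pixels are square), "cx", "cy" (the principal point, pixels), "distortion" ([k1, k2, p1, p2, k3] as OpenCV has them; the pictures are not rectified), "extrinsics" (4x4, takes a point from world to camera coordinates); the wrist camera has in their place "T_tool_cam" (4x4, takes a point from camera to tool coordinates, whose origin is the TCP and whose axes are the flange's). Camera axes: x right, y down, z forward; pixel columns grow to the right and rows downward; lengths in m; the calibration is good to about 2 mm. A picture is of the moment at which its call begins: read the wrist's pose just before it. get_calibration takes no time and is no camera call.
- hand_in(): hands the job in; it is judged then, once.
Trained networks look in the newest picture that a camera, given by its name, has taken for a name from the list of things; names that differ only in an ending like _2 or _b are one class to them, and where a whole thing is asked for, a point or a joint stands for the part that bears it (a point fixed in the world has none). Each returns a list of dicts, best first, with "score" (0 to 1); they miss things now and then, are a little off and sometimes report something else, mostly with a low value. They report only what shows in the picture. A call takes as long as a camera call. They do not tell look-alikes from the thing itself.
- masks_of(camera, query): "pixels" (384x512 bool, what is visible of it) and "pixel" ([column, row] in pixels, amid what is visible of it).
The state is a dict: "t": time; "q": joint angles; "joint_velocities": joint speeds; "joint_efforts": joint torques, N m; "tool_pos": TCP position; "tool_rot": TCP orientation; "contact_force": force on the tool from outside, world axes, zero at the start; "moment": the same for the moment, N m; "gripper_width": opening from 0.0 (shut) to 1.0 (fully open); "gripper_force": force on a finger pad.
Only numpy, scipy, OpenCV 4.12 (cv2) and the standard library are available. Lean on these libraries where they do the work, as an engineer would, in place of code of your own. Each camera call takes 0.05 s, during which the arm holds its last target. There are 200 camera calls.

## Task

Close up the paint: move the stirring stick off the tray and lay it flat on the cork mat, and stand every paint tin upright in the tray, one to a compartment, with its lid pressed fully home. Press each tin's lid right down while the tin still stands on the bench, before you lift it, so that nothing spills. Leave the mug, spray can and glue bottle where they are.

Things in the scene. Friction and masses are not known exactly. Their poses are not given: they have to be found in the camera images.
- tray: Low open plywood tray fixed to the bench, 74 x 354 mm (x by y of its own frame), 20 mm high, walls and dividers 4 mm thick, floor 4 mm thick. Four dividers make five compartments in a row along its y axis, each 66 x 66 mm inside, at 70 mm pitch. Origin: centre of its underside, on the bench; z up. Its place and yaw vary.
- slot1 (a point): Centre of compartment 1 of the tray, on the compartment's floor (4 mm above the bench, 16 mm below the wall tops). Numbered along the tray's +y. Its axes are the tray's.
- slot2 (a point): Centre of compartment 2 of the tray, on the compartment's floor (4 mm above the bench, 16 mm below the wall tops). Numbered along the tray's +y. Its axes are the tray's.
- slot3 (a point): Centre of compartment 3 of the tray, on the compartment's floor (4 mm above the bench, 16 mm below the wall tops). Numbered along the tray's +y. Its axes are the tray's.
- slot4 (a point): Centre of compartment 4 of the tray, on the compartment's floor (4 mm above the bench, 16 mm below the wall tops). Numbered along the tray's +y. Its axes are the tray's.
- slot5 (a point): Centre of compartment 5 of the tray, on the compartment's floor (4 mm above the bench, 16 mm below the wall tops). Numbered along the tray's +y. Its axes are the tray's.
- tin1: Small round paint tin, plain metal with a paper band: body 54 mm diameter, 50 mm high, on which the lid sits; about 200 g. Origin: centre of the underside; z along the tin's axis, up. Stands on the bench in front of the tray. Some of tins 1 to 5 are absent.
- lid1 (a joint): How far the lid of tin 1 is pressed down, m: 0 = 10 mm proud of the tin's rim, 0.010 = fully home on the rim. The lid is a 48 mm steel disc 6 mm thick, centred on the tin (fully home its top is 56 mm above the tin's underside, at 0 it is 66 mm). It slides straight down against a steady friction of about 8 N, stays where it is left, and stops hard when home. It starts between 0 and 0.005.
- tin2: Small round paint tin, plain metal with a paper band: body 54 mm diameter, 50 mm high, on which the lid sits; about 200 g. Origin: centre of the underside; z along the tin's axis, up. Stands on the bench in front of the tray. Some of tins 1 to 5 are absent.
- lid2 (a joint): How far the lid of tin 2 is pressed down, m: 0 = 10 mm proud of the tin's rim, 0.010 = fully home on the rim. The lid is a 48 mm steel disc 6 mm thick, centred on the tin (fully home its top is 56 mm above the tin's underside, at 0 it is 66 mm). It slides straight down against a steady friction of about 8 N, stays where it is left, and stops hard when home. It starts between 0 and 0.005.
- tin3: Small round paint tin, plain metal with a paper band: body 54 mm diameter, 50 mm high, on which the lid sits; about 200 g. Origin: centre of the underside; z along the tin's axis, up. Stands on the bench in front of the tray. Some of tins 1 to 5 are absent.
- lid3 (a joint): How far the lid of tin 3 is pressed down, m: 0 = 10 mm proud of the tin's rim, 0.010 = fully home on the rim. The lid is a 48 mm steel disc 6 mm thick, centred on the tin (fully home its top is 56 mm above the tin's underside, at 0 it is 66 mm). It slides straight down against a steady friction of about 8 N, stays where it is left, and stops hard when home. It starts between 0 and 0.005.
- tin4: Small round paint tin, plain metal with a paper band: body 54 mm diameter, 50 mm high, on which the lid sits; about 200 g. Origin: centre of the underside; z along the tin's axis, up. Stands on the bench in front of the tray. Some of tins 1 to 5 are absent.
- lid4 (a joint): How far the lid of tin 4 is pressed down, m: 0 = 10 mm proud of the tin's rim, 0.010 = fully home on the rim. The lid is a 48 mm steel disc 6 mm thick, centred on the tin (fully home its top is 56 mm above the tin's underside, at 0 it is 66 mm). It slides straight down against a steady friction of about 8 N, stays where it is left, and stops hard when home. It starts between 0 and 0.005.
- tin5: Small round paint tin, plain metal with a paper band: body 54 mm diameter, 50 mm high, on which the lid sits; about 200 g. Origin: centre of the underside; z along the tin's axis, up. Stands on the bench in front of the tray. Some of tins 1 to 5 are absent.
- lid5 (a joint): How far the lid of tin 5 is pressed down, m: 0 = 10 mm proud of the tin's rim, 0.010 = fully home on the rim. The lid is a 48 mm steel disc 6 mm thick, centred on the tin (fully home its top is 56 mm above the tin's underside, at 0 it is 66 mm). It slides straight down against a steady friction of about 8 N, stays where it is left, and stops hard when home. It starts between 0 and 0.005.
- stick: Flat wooden paint stirring stick, 190 x 24 x 10 mm (long axis x), 45 g. Origin: centre of its underside. At the start it lies across the tops of the tray's walls, roughly along the tray, covering compartments.
- mat: Cork mat fixed flat on the bench to the left or right, 220 x 90 x 5 mm (long axis x). Origin: centre of its underside.
- mug: Bystander: white mug, 80 mm diameter, 90 mm high, on the other side from the mat. Origin: centre of its underside.
- spray: Bystander: upright spray can, 54 mm diameter, 170 mm high, beyond the tray on the right. Origin: centre of its underside.
- glue: Bystander: upright glue bottle, 52 mm diameter, 130 mm high, beyond the tray on the left. Origin: centre of its underside.
Mind the look-alikes: they are no part of the job. Of the things shaped like the mat, the cork one is meant.

How it is judged:
On the way:
1. the stirring stick lies flat on the cork mat (x of stick in the frame of mat between -0.05 and 0.05 m and y of stick in the frame of mat between -0.045 and 0.045 m and z of stick in the frame of mat below 0.012 m and angle between stick's own z axis and vertical below 0.12 rad and linear speed of stick below 0.03 m/s), for 0.2 s.
At the end, for the whole second after the job is handed in: Every tin present stands upright (within 0.12 rad) on the floor of a compartment of the tray, within 20 mm of its centre, at rest, with its lid within 1.5 mm of fully home; the stick lies flat on the cork mat, its middle within 50 mm along and 45 mm across of the mat's middle (all of step 1 and value of joint each of lid1, lid2, lid3, lid4, lid5 above 0.0085 m and (horizontal distance between tin1 and slot1 below 0.02 m or horizontal distance between tin1 and slot2 below 0.02 m or horizontal distance between tin1 and slot3 below 0.02 m or horizontal distance between tin1 and slot4 below 0.02 m or horizontal distance between tin1 and slot5 below 0.02 m) and z of each of tin1, tin2, tin3, tin4, tin5 in the frame of tray below 0.009 m and angle between each of tin1, tin2, tin3, tin4, tin5's own z axis and vertical below 0.12 rad and linear speed of each of tin1, tin2, tin3, tin4, tin5 below 0.03 m/s and (horizontal distance between tin2 and slot1 below 0.02 m or horizontal distance between tin2 and slot2 below 0.02 m or horizontal distance between tin2 and slot3 below 0.02 m or horizontal distance between tin2 and slot4 below 0.02 m or horizontal distance between tin2 and slot5 below 0.02 m) and (horizontal distance between tin3 and slot1 below 0.02 m or horizontal distance between tin3 and slot2 below 0.02 m or horizontal distance between tin3 and slot3 below 0.02 m or horizontal distance between tin3 and slot4 below 0.02 m or horizontal distance between tin3 and slot5 below 0.02 m) and (horizontal distance between tin4 and slot1 below 0.02 m or horizontal distance between tin4 and slot2 below 0.02 m or horizontal distance between tin4 and slot3 below 0.02 m or horizontal distance between tin4 and slot4 below 0.02 m or horizontal distance between tin4 and slot5 below 0.02 m) and (horizontal distance between tin5 and slot1 below 0.02 m or horizontal distance between tin5 and slot2 below 0.02 m or horizontal distance between tin5 and slot3 below 0.02 m or horizontal distance between tin5 and slot4 below 0.02 m or horizontal distance between tin5 and slot5 below 0.02 m)); the robot touches nothing.
It fails at once if a tin is lifted more than 30 mm off the bench with its lid not home ((height (world z) of tin1 above 0.03 m and value of joint lid1 below 0.0085 m) or (height (world z) of tin2 above 0.03 m and value of joint lid2 below 0.0085 m) or (height (world z) of tin3 above 0.03 m and value of joint lid3 below 0.0085 m) or (height (world z) of tin4 above 0.03 m and value of joint lid4 below 0.0085 m) or (height (world z) of tin5 above 0.03 m and value of joint lid5 below 0.0085 m)).
It fails at once if the mug, spray can or glue bottle is moved by more than 40 mm or tipped (distance of any of mug, spray, glue from where it was at the start of the episode above 0.04 m or angle between any of mug, spray, glue's own z axis and vertical above 0.4 rad).
Of tin1, tin2, tin3, tin4, tin5 only 3 to 5 are there at a start; the rules pass over those that are not, and their reading is None.
At some moment in a run one of tin1, tin2, tin3, tin4, tin5, stick may be knocked a few centimetres aside while the robot is not near it.
Once in a run the grip may slacken for a moment while it holds something.
It also fails if it takes over 210 s, if anything falls off the work surface, if the arm or the gripper's body presses on something with over 40 N, if the wrist force passes 120 N, or if a joint passes its speed limit or range.

## Working session

There is one attempt and no reset: what is moved stays moved. The work goes in short steps, Python scripts to look and compute and a tool call to move; the robot and the scene stay as the last step left them, time stands still between calls to the robot, and variables do not carry over. Pictures are saved under pics/ and viewed, at most 14 in all, crops included, and the job is handed in when it is done.

Besides the shell and the picture viewer there is one more tool, called as name(argument=value, ...) on one line, values as JSON. step_arm: Moves the arm, as the interface text tells. Its arguments: {"type":"object","properties":{"plan":{"type":"string"}},"required":["plan"]}

```bash
ls; mkdir -p pics; cat > h.py <<'E'
from cell import *
import numpy as np, cv2
from scipy.spatial.transform import Rotation as R
def K(c):
    f=192/np.tan(np.radians(c['fov_y'])/2); return np.array([[f,0,c['cx']],[0,f,c['cy']],[0,0,1.]])
def T_cw(name,c,o=None):
    if 'extrinsics' in c: return np.linalg.inv(np.array(c['extrinsics']))
    T=np.eye(4); T[:3,:3]=toolR(o); T[:3,3]=o['tool_pos']; return T@np.array(c['T_tool_cam'])
def toolR(o):
    r=np.array(o['tool_rot']); return R.from_euler('xyz',r).as_matrix() if r.shape==(3,) else R.from_quat(r).as_matrix()
def cloud(name,depth,o=None):
    c=get_calibration(name); T=T_cw(name,c,o)
    v,u=np.mgrid[:384,:512]; p=cv2.undistortPoints(np.stack([u,v],-1).reshape(-1,1,2).astype(float),K(c),np.array(c['distortion'])).reshape(384,512,2)
    P=np.dstack([p*depth[...,None],depth]); W=P@T[:3,:3].T+T[:3,3]; W[depth==0]=np.nan; return W
def look(name):
    o=get_obs(); im,d=camera(name); return im,cloud(name,d,o),o
def save(im,f): cv2.imwrite('pics/'+f,cv2.cvtColor(im,cv2.COLOR_RGB2BGR))
E
cat > a.py <<'E'
from h import *
o=get_obs(); print(o)
for n in ('scene','top'):
    im,W,_=look(n); save(im,n+'0.png'); np.savez(n+'0.npz',im=im,W=W)
    for q in ('tray','tin1','stick','mat','mug','spray','glue'):
        for m in masks_of(n,q):
            P=W[m['pixels']]; P=P[~np.isnan(P[:,0])]
            if m['score']<.2 or len(P)<10: continue
            zt=np.percentile(P[:,2],95); Tp=P[P[:,2]>zt-.006]
            c,s,a=cv2.minAreaRect(Tp[:,:2].astype(np.float32)*1000)
            print(n,q,round(m['score'],2),m['pixel'],'med',P.mean(0).round(3),'ztop',zt.round(4),'rect',np.round(c,0),np.round(s,0),round(a,1))
E
python3 a.py; python3 -c "
from h import *
print(get_calibration('wrist'))"
```

```text
pics
{'t': 0.0, 'q': array([-1.36359658e+00,  3.00463316e-01,  1.52162610e+00, -2.51149532e-05,
        1.32072075e+00, -6.65310659e-02]), 'joint_velocities': array([-1.53962762e-03, -1.70676981e-04,  8.00054773e-07,  4.96791443e-04,
        6.23290948e-04, -3.84327025e-04]), 'joint_efforts': array([-2.51424872e-04, -5.43502378e+01, -3.61797810e+01, -7.27741622e-05,
        3.99846205e-03,  1.06041588e-05]), 'tool_pos': array([ 0.14865993, -0.52928958,  0.25270653]), 'tool_rot': array([-3.14037622e+00, -5.66700298e-05,  2.73737006e-01]), 'contact_force': array([ 0.27044726, -0.09340769,  0.12122761]), 'moment': array([0.05557628, 0.02851762, 0.06779558]), 'gripper_force': 0.0, 'gripper_width': 1.0019915761697873}
scene tray 0.73 [220.8, 230.5] med [0.634 0.04  0.008] ztop 0.0202 rect [633.  29.] [ 79. 356.] 6.6
scene tray 0.73 [346.7, 255.2] med [0.576 0.407 0.004] ztop 0.0063 rect [566. 406.] [224.  91.] 1.7
scene tray 0.23 [300.3, 272.8] med [0.74  0.331 0.071] ztop 0.1284 rect [729. 327.] [25. 23.] 20.9
scene tin1 0.86 [313.2, 203.1] med [0.468 0.278 0.043] ztop 0.0663 rect [456. 
[... 3030 characters left out ...]
1.6, 171.6] med [0.633 0.035 0.008] ztop 0.0217 rect [633.  30.] [ 75. 354.] 6.3
top glue 0.73 [179.4, 137.3] med [0.717 0.322 0.083] ztop 0.131 rect [726. 327.] [23. 18.] 11.5
{'fov_y': 62.22446060562785, 'cx': 253.82924094986794, 'cy': 185.1420608322989, 'distortion': array([-0.07584096,  0.        ,  0.        ,  0.        ,  0.        ]), 'T_tool_cam': array([[ 4.78472241e-04, -9.52441941e-01, -3.04719740e-01,
         7.70700335e-02],
       [ 9.99999717e-01,  2.78584426e-04,  6.99451287e-04,
         4.15762400e-04],
       [-5.81296568e-04, -3.04719988e-01,  9.52441805e-01,
        -1.20395729e-01],
       [ 0.00000000e+00,  0.00000000e+00,  0.00000000e+00,
         1.00000000e+00]])}
```

```bash
python3 - <<'E'
from h import *
import cell
im=np.load('top0.npz')['im']; s=np.load('scene0.npz')['im']
save(cv2.resize(im[110:320,60:440],None,fx=2.1,fy=2.1,interpolation=cv2.INTER_CUBIC),'topc.png')
save(cv2.resize(s[150:340,280:510],None,fx=3.4,fy=3.15,interpolation=cv2.INTER_CUBIC)[:600,:800],'matc.png')
print([n for n in dir(cell) if not n.startswith('__')]); print(getattr(cell,'tcp_to_tips',None))
E
```

```text
['MotionError', 'camera', 'get_calibration', 'get_obs', 'hand_in', 'masks_of', 'tcp_to_tips']
0.022
```

View pics/topc.png

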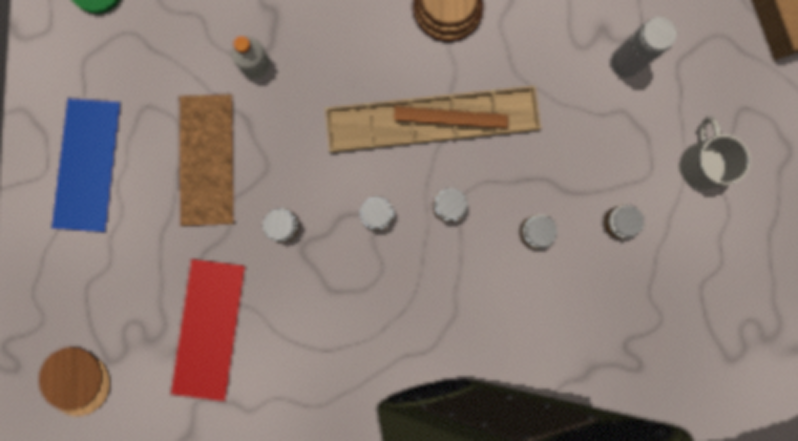

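View pics/matc.png

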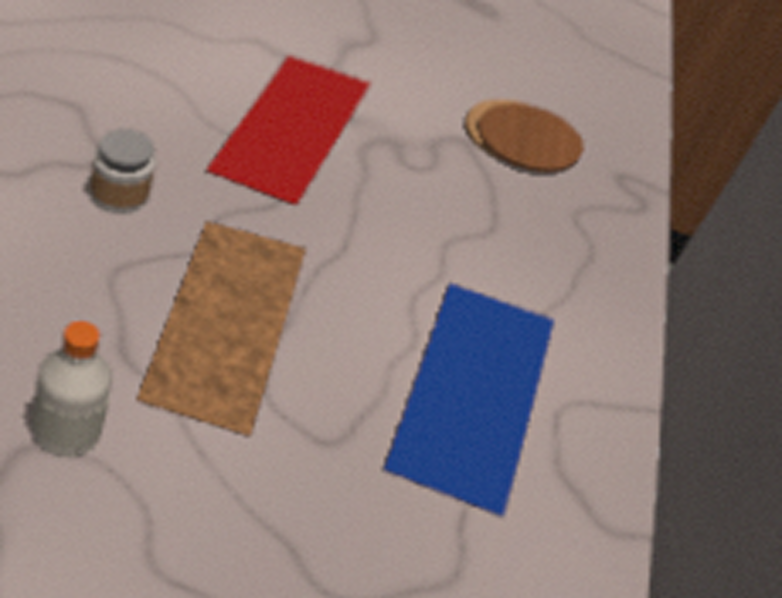

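Three mat-shaped things show in the top picture: blue at (102,190), red at (157,267) and brown granular at (158,188). The brown one is the cork mat, since the enlarged crop shows cork grain. There are five tins on the bench, and the stick lies on the tray at (274,163).

```bash
cat > go.py <<'E'
# usage: go.py x,y,z,yawdeg ...  -> row shifts from the present pose
from h import *
import sys
o=get_obs(); Rt=toolR(o); p=np.array(o['tool_pos'])
print('t',round(o['t'],2),'pos',p.round(4),'yaw',np.degrees(o['tool_rot'][2]).round(2),'w',round(o['gripper_width'],3),'gf',round(o['gripper_force'],1),'F',np.round(o['contact_force'],1))
for a in sys.argv[1:]:
    x,y,z,yaw=map(float,a.split(','))
    Rg=R.from_euler('xyz',[180,0,yaw],degrees=True).as_matrix()
    print(a,(Rt.T@(np.array([x,y,z])-p)/.04).round(2),np.degrees(R.from_matrix(Rt.T@Rg).as_rotvec()/6).round(2))
E
python3 go.py .633,.001,.15,86.3
```

```text
t 0.8 pos [ 0.1487 -0.5295  0.2533] yaw 15.69 w 0.997 gf 0.0 F [ 1.2 -0.2 -0.2]
.633,.001,.15,86.3 [15.24 -9.49  2.58] [ -0.     0.   -11.77]
```

step_arm(plan="45 12 -7.5 0 0 0 -10; 45 12 -7.5 0 0 0 -11.77; 45 15.24 -9.49 0 0 0 -11.77; 45 15.24 -9.49 0 0 0 -11.77; 45 15.24 -9.49 0 0 0 -11.77; 45 15.24 -9.49 0 0 0 -11.77; 45 15.24 -9.49 0 0 0 -11.77; 45 15.24 -9.49 0 0 0 -11.77; 45 15.24 -9.49 0 0 0 -11.77; 45 15.24 -9.49 0 0 0 -11.77; 45 15.24 -9.49 0 0 0 -11.77; 45 15.24 -9.49 0 0 0 -11.77")

```text
t: 1.8
tool_pos: [0.4869, -0.1583, 0.2535]
tool_rot: [3.141, 0.0, 1.507]
contact_force: [0.6, -2.2, -0.1]
gripper_width: 0.527
gripper_force: 0.0
```

```bash
python3 go.py .633,.001,.15,86.3
```

```text
t 1.8 pos [ 0.4869 -0.1583  0.2535] yaw 86.36 w 0.527 gf 0.0 F [ 0.6 -2.2 -0.1]
.633,.001,.15,86.3 [4.21 3.39 2.59] [0.01 0.   0.01]
```

step_arm(plan="45 4.21 3.39 2 0 0 0; 45 4.21 3.39 2 0 0 0; 45 4.21 3.39 2 0 0 0; 45 4.21 3.39 2 0 0 0; 45 4.21 3.39 2 0 0 0; 45 4.21 3.39 2 0 0 0; 45 4.21 3.39 2 0 0 0; 45 4.21 3.39 2 0 0 0")

```text
t: 2.47
tool_pos: [0.632, -0.0001, 0.1723]
tool_rot: [-3.14, 0.0, 1.508]
contact_force: [-0.3, 0.4, 0.7]
gripper_width: 0.529
gripper_force: 0.0
```

```bash
cat > s.py <<'E'
from h import *
im,W,o=look('wrist'); save(im,'w1.png')
for m in masks_of('wrist','stick')+masks_of('wrist','tray'):
    P=W[m['pixels']]; P=P[~np.isnan(P[:,0])]
    zt=np.percentile(P[:,2],90)
    Tp=P[P[:,2]>zt-.006]; print(round(m['score'],2),m['pixel'],zt,cv2.minAreaRect(Tp[:,:2].astype(np.float32)*1000))
E
python3 s.py; python3 go.py .633,.001,.043,86.3
```

```text
0.7 [254.9, 163.7] 0.030686883807745237 ((632.7886352539062, -3.2223281860351562), (189.8114471435547, 24.178396224975586), 85.9666976928711)
0.74 [244.2, 131.7] 0.01988079702288789 ((635.5121459960938, -0.6755828857421875), (74.67571258544922, 300.96240234375), 6.26100492477417)
t 2.62 pos [ 0.6318 -0.0018  0.174 ] yaw 86.26 w 0.528 gf 0.0 F [-0.5 -1.1  0.4]
.633,.001,.043,86.3 [0.07 0.02 3.27] [ 0.01  0.   -0.01]
```

View pics/w1.png

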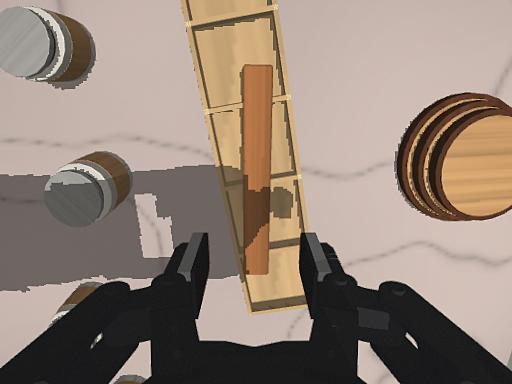

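The wrist picture shows the stick at about (257,165), top at z = 31 mm, centred between the pads (190 and 315). I'll descend and grip it.

step_arm(plan="45 0.02 0.02 1 0 0 0; 45 0.02 0.02 2 0 0 0; 45 0.02 0.02 2.8 0 0 0; 45 0.02 0.02 3.1 0 0 0; 45 0.02 0.02 3.25 0 0 0; 45 0.02 0.02 3.25 0 0 0; 0 0.02 0.02 3.25 0 0 0; 0 0.02 0.02 3.25 0 0 0; 0 0.02 0.02 3.25 0 0 0; 0 0.02 0.02 3.25 0 0 0; 0 0.02 0.02 3.25 0 0 0; 0 0.02 0.02 3.25 0 0 0")

```text
t: 3.62
tool_pos: [0.6341, -0.0004, 0.046]
tool_rot: [3.137, 0.0, 1.506]
contact_force: [-1.6, -1.3, 6.7]
gripper_width: 0.255
gripper_force: 58.9
```

```bash
python3 go.py .565,.405,.15,181.9
```

```text
t 3.62 pos [ 6.341e-01 -4.000e-04  4.600e-02] yaw 86.3 w 0.255 gf 58.9 F [-1.6 -1.3  6.7]
.565,.405,.15,181.9 [10.   -2.37 -2.61] [  0.03   0.03 -15.93]
```

step_arm(plan="0 0 0 -1 0 0 0; 0 0 0 -2 0 0 0; 0 0 0 -3 0 0 0; 0 0 0 -4 0 0 0; 0 1 -0.24 -4 0 0 -1; 0 2 -0.5 -4 0 0 -2; 0 3 -0.7 -4 0 0 -3; 0 4 -1 -4 0 0 -4; 0 5 -1.2 -4 0 0 -5; 0 6 -1.4 -4 0 0 -6; 0 7 -1.7 -4 0 0 -7; 0 8 -1.9 -4 0 0 -8")

```text
t: 4.62
tool_pos: [0.5768, 0.3262, 0.2054]
tool_rot: [3.139, 0.001, 2.349]
contact_force: [0.9, -0.3, -1.0]
gripper_width: 0.253
gripper_force: 59.2
```

```bash
python3 go.py .565,.405,.15,181.9 .565,.405,.06,181.9
```

```text
t 4.62 pos [0.5768 0.3262 0.2054] yaw 134.61 w 0.253 gf 59.2 F [ 0.9 -0.3 -1. ]
.565,.405,.15,181.9 [1.61 1.17 1.39] [ 0.02  0.02 -7.88]
.565,.405,.06,181.9 [1.61 1.17 3.64] [ 0.02  0.02 -7.88]
```

step_arm(plan="0 1 0.7 0 0 0 -1; 0 1.61 1.17 0 0 0 -2; 0 1.61 1.17 0 0 0 -3; 0 1.61 1.17 0 0 0 -4; 0 1.61 1.17 0 0 0 -5; 0 1.61 1.17 0.5 0 0 -6; 0 1.61 1.17 1.2 0 0 -7; 0 1.61 1.17 2 0 0 -7.88; 0 1.61 1.17 2.8 0 0 -7.88; 0 1.61 1.17 3.5 0 0 -7.88; 0 1.61 1.17 4 0 0 -7.88; 0 1.61 1.17 4 0 0 -7.88")

```text
t: 5.62
tool_pos: [0.5648, 0.4019, 0.04]
tool_rot: [-3.139, -0.004, -3.114]
contact_force: [-0.8, 0.1, -1.8]
gripper_width: 0.257
gripper_force: 59.2
```

```bash
python3 go.py .565,.405,.032,181.9; sed -i "s/+masks_of('wrist','tray')//" s.py; python3 s.py
```

```text
t 5.62 pos [0.5648 0.4019 0.04  ] yaw -178.41 w 0.257 gf 59.2 F [-0.8  0.1 -1.8]
.565,.405,.032,181.9 [-0.01  0.08  0.2 ] [-0.03 -0.04 -0.05]
0.9 [255.3, 182.6] 0.024624299561070456 ((546.45849609375, 400.5649108886719), (151.6802978515625, 24.198246002197266), 1.4083417654037476)
```

step_arm(plan="0 0 0.06 0.12 0 0 0; 0 0 0.06 0.22 0 0 0; 0 0 0.06 0.22 0 0 0; 45 0 0.06 0.2 0 0 0; 45 0 0.06 0.2 0 0 0; 45 0 0.06 0.2 0 0 0; 45 0 0.06 -1 0 0 0; 45 0 0.06 -2 0 0 0; 45 0 0.06 -3 0 0 0; 0 0 0.06 -4 0 0 0; 0 0 0.06 -4 0 0 0; 0 0 0.06 -4 0 0 0")

```text
t: 6.72
tool_pos: [0.5668, 0.4057, 0.2069]
tool_rot: [3.138, 0.005, -3.114]
contact_force: [-0.5, 0.5, -0.6]
gripper_width: 0.108
gripper_force: 0.0
```

```bash
cat > v.py <<'E'
from h import *
im,W,o=look('top'); save(im,'top_last.png')
for q in ('stick','tin1'):
    for m in masks_of('top',q):
        P=W[m['pixels']]; P=P[~np.isnan(P[:,0])]
        if m['score']<.3 or len(P)<10: continue
        zt=np.percentile(P[:,2],90); Tp=P[P[:,2]>zt-.005]; c,s,a=cv2.minAreaRect(Tp[:,:2].astype(np.float32)*1000)
        print(q,round(m['score'],2),m['pixel'],'ztop',zt.round(4),np.round(c),np.round(s),round(a,1))
E
python3 v.py; python3 go.py .4545,.276,.12,96.3
```

```text
stick 0.43 [160.1, 164.3] ztop 0.0188 [614. 402.] [92. 22.] 4.8
tin1 0.8 [312.8, 216.8] ztop 0.0648 [ 443. -140.] [44. 45.] 26.7
tin1 0.73 [237.1, 212.7] ztop 0.0668 [473. 122.] [43. 43.] 90.0
tin1 0.71 [270.4, 206.8] ztop 0.0659 [487.   3.] [44. 43.] 0.6
tin1 0.7 [191.8, 216.8] ztop 0.0685 [453. 277.] [43. 43.] 89.9
tin1 0.63 [355.2, 213.4] ztop 0.065 [ 460. -280.] [43. 46.] 44.9
t 6.87 pos [0.5657 0.4049 0.2017] yaw -178.42 w -0.002 gf 0.0 F [ 1.  -0.6 -0.4]
.4545,.276,.12,96.3 [ 2.86 -3.14  2.05] [-2.000e-02 -1.000e-02  1.421e+01]
```

step_arm(plan="0 0.6 -0.6 0 0 0 1.19; 0 1.2 -1.2 0 0 0 2.3; 0 1.8 -1.8 0 0 0 3.5; 0 2.4 -2.6 0 0 0 4.7; 0 2.86 -3.14 0 0 0 5.9; 0 2.86 -3.14 0.5 0 0 7.1; 0 2.86 -3.14 1 0 0 8.2; 0 2.86 -3.14 1.5 0 0 9.4; 0 2.86 -3.14 1.7 0 0 10.6; 0 2.86 -3.14 1.7 0 0 11.8; 0 2.86 -3.14 1.7 0 0 13; 0 2.86 -3.14 1.7 0 0 14.2")

```text
t: 7.87
tool_pos: [0.4546, 0.2761, 0.1336]
tool_rot: [-3.139, 0.001, 1.679]
contact_force: [-0.2, 0.2, -0.2]
gripper_width: 0.0
gripper_force: 0.0
```

```bash
cat > t.py <<'E'
from h import *
import sys
im,W,o=look('wrist'); save(im,'w_last.png')
for m in masks_of('wrist','tin1'):
    P=W[m['pixels']]; P=P[~np.isnan(P[:,0])]
    if m['score']<.3 or len(P)<10: continue
    zt=np.percentile(P[:,2],90); Tp=P[P[:,2]>zt-.005]; c,s,a=cv2.minAreaRect(Tp[:,:2].astype(np.float32)*1000)
    print(round(m['score'],2),m['pixel'],'ztop',zt.round(4),np.round(c),np.round(s))
E
python3 t.py; python3 go.py .4545,.277,.09,96.3
```

```text
0.74 [256.0, 197.9] ztop 0.0663 [453. 276.] [47. 43.]
0.52 [254.3, 333.3] ztop 0.0435 [463. 206.] [ 11. 127.]
t 7.97 pos [0.4547 0.2762 0.134 ] yaw 96.43 w 0.002 gf 0.0 F [0.4 0.9 0.5]
.4545,.277,.09,96.3 [0.02 0.   1.1 ] [-0.02  0.01  0.02]
```

step_arm(plan="0 0 -0.03 0.6 0 0 0; 0 0 -0.03 1 0 0 0; 0 0 -0.03 1.15 0 0 0; 0 0 -0.03 1.2 0 0 0; 0 0 -0.03 1.25 0 0 0; 0 0 -0.03 1.3 0 0 0; 0 0 -0.03 1.35 0 0 0; 0 0 -0.03 1.4 0 0 0; 0 0 -0.03 1.42 0 0 0; 0 0 -0.03 1.42 0 0 0")

```text
t: 8.8
tool_pos: [0.4539, 0.2763, 0.0791]
tool_rot: [-3.141, 0.0, 1.689]
contact_force: [-3.4, -2.3, 5.3]
gripper_width: 0.004
gripper_force: 2.5
```

step_arm(plan="0 0 0 0.04 0 0 0; 0 0 0 0.08 0 0 0; 0 0 0 0.12 0 0 0; 0 0 0 0.12 0 0 0")

```text
t: 9.13
tool_pos: [0.4546, 0.2768, 0.0781]
tool_rot: [3.14, -0.001, 1.689]
contact_force: [-21.8, -10.8, 53.3]
gripper_width: -0.001
gripper_force: 26.0
```

step_arm(plan="0 0 0 -0.5 0 0 0; 0 0 0 -1 0 0 0; 0 0 0 -1 0 0 0")

```text
t: 9.38
tool_pos: [0.4554, 0.2771, 0.1177]
tool_rot: [3.136, -0.002, 1.688]
contact_force: [0.5, 1.1, 2.0]
gripper_width: -0.001
gripper_force: 0.0
```

```bash
python3 go.py .473,.122,.115,96.3
```

```text
t 9.38 pos [0.4554 0.2771 0.1177] yaw 96.74 w -0.001 gf 0.0 F [0.5 1.1 2. ]
.473,.122,.115,96.3 [-3.9  -0.02  0.06] [ 0.05 -0.02  0.07]
```

step_arm(plan="0 -1 -0.02 0 0 0 0.07; 0 -2 -0.02 0 0 0 0.07; 0 -3 -0.02 0 0 0 0.07; 0 -3.9 -0.02 -0.2 0 0 0.07; 0 -3.9 -0.02 -0.2 0 0 0.07")

```text
t: 9.8
tool_pos: [0.4719, 0.1167, 0.1226]
tool_rot: [3.141, 0.001, 1.677]
contact_force: [-0.2, 0.5, 0.5]
gripper_width: 0.005
gripper_force: 0.0
```

```bash
python3 t.py; python3 go.py .473,.122,.088,96.3 .473,.122,.0745,96.3
```

```text
0.93 [257.0, 196.8] ztop 0.0647 [472. 122.] [47. 43.]
t 9.9 pos [0.4714 0.1204 0.1219] yaw 96.12 w 0.002 gf 0.0 F [-0.3 -0.1  0.3]
.473,.122,.088,96.3 [0.04 0.04 0.85] [ 0.01 -0.   -0.03]
.473,.122,.0745,96.3 [0.04 0.04 1.19] [ 0.01 -0.   -0.03]
```

step_arm(plan="0 0.04 0.03 0.5 0 0 0; 0 0.04 0.03 0.8 0 0 0; 0 0.04 0.03 0.9 0 0 0; 0 0.04 0.03 0.95 0 0 0; 0 0.04 0.03 1 0 0 0; 0 0.04 0.03 1.05 0 0 0; 0 0.04 0.03 1.1 0 0 0; 0 0.04 0.03 1.14 0 0 0; 0 0.04 0.03 1.18 0 0 0; 0 0.04 0.03 1.18 0 0 0")

```text
t: 10.73
tool_pos: [0.4725, 0.1243, 0.0778]
tool_rot: [3.14, -0.0, 1.681]
contact_force: [-20.5, -2.5, 47.5]
gripper_width: 0.0
gripper_force: 23.7
```

Lid B is home (47 N at z = 0.078). Next is C.

step_arm(plan="0 0 0 -0.5 0 0 0; 0 0 0 -1.1 0 0 0; 0 -1 0 -1.1 0 0 0; 0 -2 0 -1.1 0 0 0; 0 -3 0 -1.1 0 0 0; 0 -3 0 -1.1 0 0 0; 0 -3 0 -1.1 0 0 0")

```text
t: 11.32
tool_pos: [0.4852, 0.0029, 0.1187]
tool_rot: [3.142, -0.0, 1.677]
contact_force: [0.2, 0.1, -0.6]
gripper_width: -0.0
gripper_force: 0.0
```

```bash
python3 t.py; python3 go.py .487,.0035,.0745,96.3
```

```text
0.88 [256.4, 201.1] ztop 0.0636 [486.   5.] [47. 38.]
0.65 [254.1, 24.9] ztop 0.0565 [473. 109.] [48. 27.]
t 11.42 pos [0.485  0.0046 0.1185] yaw 96.22 w -0.002 gf 0.0 F [-0.1  0.6  0.6]
.487,.0035,.0745,96.3 [-0.03  0.05  1.1 ] [-0.   -0.   -0.01]
```

step_arm(plan="0 0 0.03 0.4 0 0 0; 0 0 0.03 0.7 0 0 0; 0 0 0.03 0.8 0 0 0; 0 0 0.03 0.86 0 0 0; 0 0 0.03 0.91 0 0 0; 0 0 0.03 0.96 0 0 0; 0 0 0.03 1.01 0 0 0; 0 0 0.03 1.06 0 0 0; 0 0 0.03 1.1 0 0 0; 0 0 0.03 1.1 0 0 0")

```text
t: 12.25
tool_pos: [0.4866, 0.0052, 0.0778]
tool_rot: [3.14, -0.0, 1.68]
contact_force: [-19.9, 5.4, 44.6]
gripper_width: -0.001
gripper_force: 22.5
```

step_arm(plan="0 0 0 -0.5 0 0 0; 0 0 0 -1.1 0 0 0; 0 -1 -0.4 -1.1 0 0 0; 0 -1.9 -0.8 -1.1 0 0 0; 0 -2.8 -1.2 -1.1 0 0 0; 0 -3.49 -1.46 -1.1 0 0 0; 0 -3.49 -1.46 -1.1 0 0 0; 0 -3.49 -1.46 -1.1 0 0 0")

```text
t: 12.92
tool_pos: [0.4431, -0.1416, 0.119]
tool_rot: [3.141, 0.0, 1.677]
contact_force: [-0.8, 0.0, -0.4]
gripper_width: -0.001
gripper_force: 0.0
```

```bash
python3 t.py; python3 go.py .444,-.14,.0745,96.3
```

```text
0.96 [259.0, 200.4] ztop 0.0628 [ 443. -138.] [48. 39.]
0.79 [251.2, 330.5] ztop 0.0433 [ 454. -256.] [10.  3.]
0.68 [342.2, 13.3] ztop 0.0561 [490. -20.] [38. 11.]
t 13.02 pos [ 0.4434 -0.1403  0.1188] yaw 96.22 w 0.002 gf 0.0 F [ 1.  -0.5 -0.4]
.444,-.14,.0745,96.3 [0.01 0.01 1.11] [ 0.   -0.   -0.01]
```

step_arm(plan="0 0 0 0.4 0 0 0; 0 0 0 0.7 0 0 0; 0 0 0 0.82 0 0 0; 0 0 0 0.88 0 0 0; 0 0 0 0.94 0 0 0; 0 0 0 1 0 0 0; 0 0 0 1.06 0 0 0; 0 0 0 1.1 0 0 0; 0 0 0 1.11 0 0 0; 0 0 0 1.11 0 0 0")

```text
t: 13.85
tool_pos: [0.444, -0.1402, 0.0777]
tool_rot: [3.14, 0.0, 1.68]
contact_force: [-21.0, 13.0, 54.5]
gripper_width: 0.005
gripper_force: 27.3
```

step_arm(plan="0 0 0 -0.5 0 0 0; 0 0 0 -1.1 0 0 0; 0 -1 0 -1.1 0 0 0; 0 -2 0 -1.1 0 0 0; 0 -3 0 -1.1 0 0 0; 0 -3.5 0.04 -1.1 0 0 0; 0 -3.5 0.04 -1.1 0 0 0; 0 -3.5 0.04 -1.1 0 0 0")

```text
t: 14.52
tool_pos: [0.4599, -0.2803, 0.1182]
tool_rot: [-3.142, -0.0, 1.678]
contact_force: [0.3, 1.3, -0.4]
gripper_width: -0.003
gripper_force: 0.0
```

```bash
python3 t.py; python3 go.py .461,-.279,.0745,96.3
```

```text
0.71 [254.1, 200.7] ztop 0.063 [ 459. -278.] [47. 38.]
0.65 [254.2, 15.0] ztop 0.0558 [ 447. -164.] [38.  8.]
0.61 [499.4, 26.0] ztop 0.0197 [ 614. -141.] [ 8. 28.]
t 14.62 pos [ 0.4599 -0.2791  0.1182] yaw 96.22 w -0.001 gf 0.0 F [-0.4  0.6 -0.5]
.461,-.279,.0745,96.3 [-0.    0.03  1.09] [-0.   -0.   -0.01]
```

step_arm(plan="0 0 0.03 0.4 0 0 0; 0 0 0.03 0.7 0 0 0; 0 0 0.03 0.82 0 0 0; 0 0 0.03 0.88 0 0 0; 0 0 0.03 0.94 0 0 0; 0 0 0.03 1 0 0 0; 0 0 0.03 1.05 0 0 0; 0 0 0.03 1.08 0 0 0; 0 0 0.03 1.09 0 0 0; 0 0 0.03 1.09 0 0 0")

```text
t: 15.45
tool_pos: [0.4616, -0.2795, 0.078]
tool_rot: [3.14, 0.0, 1.679]
contact_force: [-14.7, 14.6, 44.2]
gripper_width: -0.0
gripper_force: 21.7
```

step_arm(plan="0 0 0 -0.5 0 0 0; 85 0 0 -1.1 0 0 0; 85 0 0 -1.2 0 0 0; 85 0 0 -1.2 0 0 0; 85 0 0 -1.2 0 0 0")

```text
t: 15.87
tool_pos: [0.4608, -0.2798, 0.1222]
tool_rot: [-3.141, -0.0, 1.679]
contact_force: [-0.6, 0.5, 0.2]
gripper_width: 0.567
gripper_force: 0.0
```

```bash
python3 t.py; python3 v.py; python3 go.py .461,-.279,.04,96.3
```

```text
0.89 [252.2, 16.3] ztop 0.056 [ 446. -163.] [34.  9.]
0.7 [249.7, 202.9] ztop 0.0565 [ 459. -282.] [47. 47.]
0.59 [367.6, 362.5] ztop 0.0776 [ 525. -334.] [ 23. 166.]
stick 0.83 [158.7, 186.0] ztop 0.0184 [567. 404.] [186.  25.] 1.1
tin1 0.76 [236.7, 213.9] ztop 0.0588 [474. 123.] [43. 44.] 89.9
tin1 0.74 [270.0, 208.2] ztop 0.0593 [487.   6.] [43. 44.] 88.7
tin1 0.67 [358.3, 213.4] ztop 0.0583 [ 461. -273.] [34. 50.] 68.2
tin1 0.64 [316.1, 215.4] ztop 0.0586 [ 444. -140.] [45. 46.] 45.4
tin1 0.48 [190.2, 216.2] ztop 0.0586 [454. 277.] [43. 47.] 0.8
t 16.12 pos [ 0.4606 -0.2799  0.1217] yaw 96.16 w 0.975 gf 0.0 F [ 1.1  0.1 -0. ]
.461,-.279,.04,96.3 [0.02 0.01 2.04] [-0.01 -0.01 -0.02]
```

View pics/top_last.png

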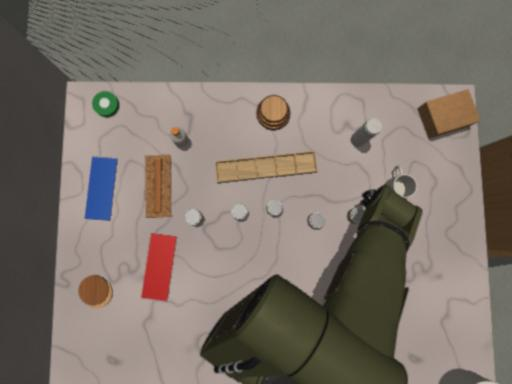

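The stick lies along the cork mat at (158,186), the lids all read home (tops at about 57 mm), and the tins have not moved. I'll grasp tin E.

step_arm(plan="85 0 0.01 0.8 0 0 0; 85 0 0.01 1.5 0 0 0; 85 0 0.01 1.9 0 0 0; 85 0 0.01 2.04 0 0 0; 85 0 0.01 2.04 0 0 0; 20 0 0.01 2.04 0 0 0; 20 0 0.01 2.04 0 0 0; 20 0 0.01 2.04 0 0 0; 20 0 0.01 2.04 0 0 0; 20 0 0.01 2.04 0 0 0; 20 0 0.01 2.04 0 0 0; 20 0 0.01 2.04 0 0 0")

```text
t: 17.12
tool_pos: [0.4618, -0.2805, 0.0425]
tool_rot: [3.14, 0.002, 1.678]
contact_force: [-2.1, 1.0, 7.2]
gripper_width: 0.617
gripper_force: 62.6
```

```bash
python3 go.py .648,-.109,.14,96.3
```

```text
t 17.12 pos [ 0.4618 -0.2805  0.0425] yaw 96.16 w 0.617 gf 62.6 F [-2.1  1.   7.2]
.648,-.109,.14,96.3 [ 3.76  5.09 -2.44] [ 0.02  0.02 -0.02]
```

step_arm(plan="20 0 0 -0.6 0 0 0; 20 0 0 -1.4 0 0 0; 20 0 0 -2.2 0 0 0; 20 0.4 0.6 -2.4 0 0 0; 20 1 1.4 -2.4 0 0 0; 20 1.6 2.2 -2.4 0 0 0; 20 2.2 3 -2.4 0 0 0; 20 2.8 3.8 -2.4 0 0 0; 20 3.3 4.5 -2.4 0 0 0; 20 3.76 5.09 -2.4 0 0 0; 20 3.76 5.09 -2.4 0 0 0; 20 3.76 5.09 -2.4 0 0 0")

```text
t: 18.12
tool_pos: [0.6481, -0.1074, 0.1371]
tool_rot: [3.141, 0.0, 1.681]
contact_force: [-0.9, -0.9, -1.3]
gripper_width: 0.615
gripper_force: 63.5
```

```bash
python3 t.py; python3 go.py .648,-.109,.045,96.3
```

```text
0.96 [20.4, 201.4] ztop 0.0505 [ 464. -144.] [44. 14.]
0.69 [44.0, 28.4] ztop 0.0562 [495.  -8.] [37. 30.]
0.6 [254.0, 262.3] ztop 0.1508 [ 648. -109.] [48. 48.]
t 18.22 pos [ 0.6472 -0.1092  0.1372] yaw 96.14 w 0.617 gf 63.5 F [-0.8 -0.2 -1.8]
.648,-.109,.045,96.3 [0.   0.02 2.3 ] [ 0.    0.   -0.03]
```

View pics/w_last.png

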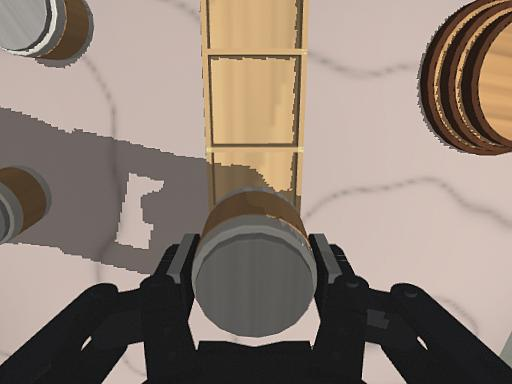

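Tin E is held above compartment 1, with its lid at (254,262). Compartment edges run along columns 207–305, aligned with the tin. I'll lower and release.

step_arm(plan="20 0 0.02 0.7 0 0 0; 20 0 0.02 1.4 0 0 0; 20 0 0.02 1.9 0 0 0; 20 0 0.02 2.15 0 0 0; 20 0 0.02 2.25 0 0 0; 20 0 0.02 2.25 0 0 0; 85 0 0.02 2.25 0 0 0; 85 0 0.02 2.25 0 0 0; 85 0 0.02 2.25 0 0 0; 85 0 0.02 2.25 0 0 0; 85 0 0.02 2 0 0 0; 85 0 0.02 1 0 0 0")

```text
t: 19.22
tool_pos: [0.6457, -0.1081, 0.0921]
tool_rot: [-3.132, -0.003, 1.678]
contact_force: [-0.1, -0.3, -1.2]
gripper_width: 0.994
gripper_force: 0.0
```

```bash
python3 t.py; python3 go.py .648,-.109,.135,96.3 .444,-.14,.12,96.3
```

```text
0.9 [10.1, 217.9] ztop 0.0216 [ 469. -145.] [33.  6.]
0.65 [30.8, 25.8] ztop 0.0486 [509. -12.] [25.  7.]
0.62 [259.5, 222.9] ztop 0.0604 [ 647. -111.] [47. 47.]
t 19.32 pos [ 0.6508 -0.1091  0.1037] yaw 96.16 w 0.993 gf 0.0 F [1.2 0.  0.6]
.648,-.109,.135,96.3 [ 0.01 -0.06 -0.78] [ 0.08  0.03 -0.02]
.444,-.14,.12,96.3 [-0.21 -5.22 -0.45] [ 0.08  0.03 -0.02]
```

step_arm(plan="85 0 0 -0.9 0 0 0; 85 0 -1 -0.9 0 0 0; 85 -0.1 -2 -0.9 0 0 0; 85 -0.1 -3 -0.9 0 0 0; 85 -0.2 -4 -0.9 0 0 0; 85 -0.21 -5.2 -0.7 0 0 0; 85 -0.21 -5.2 -0.5 0 0 0; 85 -0.21 -5.2 -0.5 0 0 0")

```text
t: 19.98
tool_pos: [0.4406, -0.1395, 0.117]
tool_rot: [-3.141, -0.0, 1.677]
contact_force: [0.8, 0.6, 0.7]
gripper_width: 0.998
gripper_force: 0.0
```

```bash
python3 t.py; python3 go.py .444,-.14,.04,96.3
```

```text
0.94 [502.0, 185.2] ztop 0.0328 [ 624. -119.] [ 8. 38.]
0.89 [259.1, 211.4] ztop 0.0565 [ 443. -142.] [47. 46.]
0.55 [350.2, 14.4] ztop 0.0562 [488. -19.] [40. 13.]
t 20.08 pos [ 0.4435 -0.1396  0.1181] yaw 96.14 w 0.996 gf 0.0 F [ 0.  -0.5  0.3]
.444,-.14,.04,96.3 [-0.01  0.01  1.95] [ 0.02  0.01 -0.03]
```

step_arm(plan="85 0 0.01 0.8 0 0 0; 85 0 0.01 1.5 0 0 0; 85 0 0.01 1.85 0 0 0; 85 0 0.01 1.95 0 0 0; 85 0 0.01 1.95 0 0 0; 20 0 0.01 1.95 0 0 0; 20 0 0.01 1.95 0 0 0; 20 0 0.01 1.95 0 0 0; 20 0 0.01 1.95 0 0 0; 20 0 0.01 1.95 0 0 0; 20 0 0.01 1.95 0 0 0; 20 0 0.01 1.95 0 0 0")

```text
t: 21.08
tool_pos: [0.4437, -0.1395, 0.0404]
tool_rot: [3.139, 0.001, 1.678]
contact_force: [-1.4, 1.2, 10.1]
gripper_width: 0.619
gripper_force: 61.3
```

step_arm(plan="20 0 0 -0.6 0 0 0; 20 0 0 -1.4 0 0 0; 20 0 0 -2.2 0 0 0; 20 0.3 0.8 -2.4 0 0 0; 20 0.6 1.6 -2.4 0 0 0; 20 0.9 2.4 -2.4 0 0 0; 20 1.2 3.2 -2.4 0 0 0; 20 1.5 4 -2.4 0 0 0; 20 1.8 4.7 -2.4 0 0 0; 20 1.94 5.17 -2.4 0 0 0; 20 1.94 5.17 -2.4 0 0 0; 20 1.94 5.17 -2.4 0 0 0")

```text
t: 22.08
tool_pos: [0.6404, -0.0394, 0.1349]
tool_rot: [-3.142, 0.0, 1.679]
contact_force: [0.2, -0.3, -2.2]
gripper_width: 0.613
gripper_force: 63.9
```

```bash
python3 t.py; python3 go.py .641,-.04,.0464,96.3
```

```text
0.79 [254.0, 273.1] ztop 0.1507 [640. -42.] [48. 48.]
0.64 [70.8, 113.6] ztop 0.0563 [508.   6.] [47. 48.]
t 22.18 pos [ 0.6396 -0.0402  0.1351] yaw 96.14 w 0.614 gf 63.9 F [-0.2  0.6 -0.6]
.641,-.04,.0464,96.3 [0.   0.04 2.22] [-0.    0.   -0.03]
```

step_arm(plan="20 0 0.03 0.7 0 0 0; 20 0 0.03 1.4 0 0 0; 20 0 0.03 1.9 0 0 0; 20 0 0.03 2.15 0 0 0; 20 0 0.03 2.25 0 0 0; 20 0 0.03 2.25 0 0 0; 85 0 0.03 2.25 0 0 0; 85 0 0.03 2.25 0 0 0; 85 0 0.03 2.25 0 0 0; 85 0 0.03 2.25 0 0 0; 85 0 0.03 2 0 0 0; 85 0 0.03 1 0 0 0")

```text
t: 23.18
tool_pos: [0.6387, -0.0395, 0.0902]
tool_rot: [-3.132, -0.002, 1.678]
contact_force: [-0.5, 0.6, -1.0]
gripper_width: 0.996
gripper_force: 0.0
```

step_arm(plan="85 0 0 -1 0 0 0; 85 0 -1 -1 0 0 0; 85 0 -2 -1 0 0 0; 85 0.5 -3 -1 0 0 0; 85 0.5 -3 -1 0 0 0")

```text
t: 23.6
tool_pos: [0.5136, -0.0315, 0.1342]
tool_rot: [-3.136, -0.001, 1.678]
contact_force: [0.8, -0.5, 0.6]
gripper_width: 0.997
gripper_force: 0.0
```

```bash
python3 t.py; python3 v.py; python3 go.py .507,.005,.12,96.3
```

```text
0.97 [251.7, 145.4] ztop 0.0566 [507.   5.] [47. 47.]
0.92 [221.2, 4.4] ztop 0.037 [476.  93.] [21.  3.]
0.76 [418.2, 279.2] ztop 0.0595 [648. -85.] [13. 45.]
0.57 [420.9, 228.5] ztop 0.0604 [641. -43.] [47. 48.]
0.47 [415.5, 96.2] ztop 0.0197 [618. -17.] [115. 270.]
stick 0.69 [158.1, 185.6] ztop 0.0183 [567. 404.] [ 25. 186.] 89.9
tin1 0.75 [285.6, 159.3] ztop 0.0628 [641. -40.] [43. 47.] 44.9
tin1 0.73 [236.5, 212.2] ztop 0.0584 [472. 121.] [47. 47.] 0.7
tin1 0.55 [190.8, 215.9] ztop 0.0591 [454. 277.] [45. 44.] 44.9
tin1 0.47 [309.0, 159.8] ztop 0.0622 [ 646. -106.] [43. 50.] 44.9
tin1 0.43 [267.5, 201.6] ztop 0.059 [509.  21.] [27. 43.] 81.1
t 23.85 pos [ 0.5212 -0.033   0.1356] yaw 96.16 w 0.995 gf 0.0 F [ 0.3 -0.1 -0.5]
.507,.005,.12,96.3 [ 0.98 -0.25  0.39] [ 0.02  0.   -0.02]
```

Tin C was knocked about 20 mm and is now at (0.507, 0.005).

step_arm(plan="85 0.5 -0.25 0.2 0 0 0; 85 1 -0.25 0.4 0 0 0; 85 1 -0.25 0.4 0 0 0; 85 1 -0.25 0.4 0 0 0")

```text
t: 24.18
tool_pos: [0.5064, 0.0063, 0.1187]
tool_rot: [-3.141, -0.0, 1.68]
contact_force: [0.9, -0.0, 0.1]
gripper_width: 0.994
gripper_force: 0.0
```

```bash
python3 t.py; python3 go.py .508,.006,.04,96.3
```

```text
0.96 [218.7, 26.1] ztop 0.0565 [474. 110.] [47. 28.]
0.92 [423.9, 371.0] ztop 0.0606 [611. -62.] [ 27. 167.]
0.82 [426.6, 269.7] ztop 0.0602 [608. -14.] [ 32. 126.]
0.7 [254.5, 203.1] ztop 0.0565 [507.   6.] [47. 47.]
t 24.28 pos [0.5065 0.0055 0.1191] yaw 96.16 w 0.995 gf 0.0 F [0.7 0.1 1.1]
.508,.006,.04,96.3 [0.01 0.04 1.98] [ 0.01  0.   -0.02]
```

step_arm(plan="85 0 0.02 0.8 0 0 0; 85 0 0.02 1.5 0 0 0; 85 0 0.02 1.88 0 0 0; 85 0 0.02 1.97 0 0 0; 85 0 0.02 1.97 0 0 0; 20 0 0.02 1.97 0 0 0; 20 0 0.02 1.97 0 0 0; 20 0 0.02 1.97 0 0 0; 20 0 0.02 1.97 0 0 0; 20 0 0.02 1.97 0 0 0; 20 0 0.02 1.97 0 0 0; 20 0 0.02 1.97 0 0 0")

```text
t: 25.28
tool_pos: [0.5074, 0.0059, 0.0418]
tool_rot: [3.139, 0.001, 1.678]
contact_force: [-2.4, -0.2, 8.4]
gripper_width: 0.617
gripper_force: 61.7
```

step_arm(plan="20 0 0 -0.6 0 0 0; 20 0 0 -1.4 0 0 0; 20 0 0 -2.2 0 0 0; 20 0 0 -2.4 0 0 0; 20 0.1 0.7 -2.4 0 0 0; 20 0.2 1.5 -2.4 0 0 0; 20 0.26 2.3 -2.4 0 0 0; 20 0.26 3 -2.4 0 0 0; 20 0.26 3.19 -2.4 0 0 0; 20 0.26 3.19 -2.4 0 0 0; 20 0.26 3.19 -2.4 0 0 0")

```text
t: 26.2
tool_pos: [0.6317, 0.0301, 0.1355]
tool_rot: [-3.14, -0.0, 1.678]
contact_force: [-0.2, -0.1, -1.6]
gripper_width: 0.614
gripper_force: 64.3
```

```bash
python3 t.py; python3 go.py .633,.030,.0445,96.3
```

```text
0.73 [41.9, 44.6] ztop 0.0562 [480. 119.] [48. 37.]
0.64 [255.8, 338.7] ztop 0.0555 [638. -42.] [ 36. 102.]
0.64 [254.0, 266.0] ztop 0.1499 [631.  29.] [48. 48.]
t 26.3 pos [0.6314 0.0299 0.136 ] yaw 96.15 w 0.615 gf 64.3 F [ 0.3  0.8 -3. ]
.633,.030,.0445,96.3 [-0.    0.04  2.29] [-0.01 -0.   -0.02]
```

step_arm(plan="20 0 0.03 0.7 0 0 0; 20 0 0.03 1.4 0 0 0; 20 0 0.03 1.9 0 0 0; 20 0 0.03 2.14 0 0 0; 20 0 0.03 2.24 0 0 0; 20 0 0.03 2.24 0 0 0; 85 0 0.03 2.24 0 0 0; 85 0 0.03 2.24 0 0 0; 85 0 0.03 2.24 0 0 0; 85 0 0.03 2.24 0 0 0; 85 0 0.03 2 0 0 0; 85 0 0.03 1 0 0 0")

```text
t: 27.3
tool_pos: [0.6307, 0.0302, 0.0915]
tool_rot: [-3.132, -0.001, 1.678]
contact_force: [-0.9, -0.1, -0.6]
gripper_width: 0.993
gripper_force: 0.0
```

```bash
python3 go.py .473,.122,.12,96.3
```

```text
t 27.3 pos [0.6307 0.0302 0.0915] yaw 96.15 w 0.993 gf 0.0 F [-0.9 -0.1 -0.6]
.473,.122,.12,96.3 [ 2.71 -3.68 -0.67] [-0.09 -0.01 -0.02]
```

step_arm(plan="85 0 0 -1.1 0 0 0; 85 0.5 -0.7 -1.1 0 0 0; 85 1 -1.4 -1.1 0 0 0; 85 1.5 -2.1 -1.1 0 0 0; 85 2 -2.8 -0.9 0 0 0; 85 2.7 -3.68 -0.6 0 0 0; 85 2.7 -3.7 -0.6 0 0 0; 85 2.7 -3.7 -0.6 0 0 0")

```text
t: 27.97
tool_pos: [0.4733, 0.1226, 0.1206]
tool_rot: [-3.141, -0.0, 1.68]
contact_force: [0.9, -0.2, 1.7]
gripper_width: 0.995
gripper_force: 0.0
```

```bash
python3 t.py; python3 go.py .473,.122,.04,96.3
```

```text
0.8 [254.7, 202.2] ztop 0.0564 [472. 120.] [47. 47.]
0.74 [251.7, 5.3] ztop 0.0335 [456. 247.] [21.  2.]
0.66 [422.0, 377.8] ztop 0.0515 [579.  45.] [ 26. 188.]
t 28.07 pos [0.4757 0.1216 0.1212] yaw 96.18 w 0.995 gf 0.0 F [0.2 0.8 0.2]
.473,.122,.04,96.3 [ 0.02 -0.07  2.03] [ 0.02 -0.   -0.02]
```

step_arm(plan="85 0 -0.06 0.8 0 0 0; 85 0 -0.06 1.5 0 0 0; 85 0 -0.06 1.92 0 0 0; 85 0 -0.06 2.02 0 0 0; 85 0 -0.06 2.02 0 0 0; 20 0 -0.06 2.02 0 0 0; 20 0 -0.06 2.02 0 0 0; 20 0 -0.06 2.02 0 0 0; 20 0 -0.06 2.02 0 0 0; 20 0 -0.06 2.02 0 0 0; 20 0 -0.06 2.02 0 0 0; 20 0 -0.06 2.02 0 0 0")

```text
t: 29.07
tool_pos: [0.4732, 0.1215, 0.0409]
tool_rot: [3.139, -0.0, 1.678]
contact_force: [-1.4, -2.0, 8.6]
gripper_width: 0.615
gripper_force: 61.5
```

step_arm(plan="20 0 0 -0.6 0 0 0; 20 0 0 -1.4 0 0 0; 20 0 0 -2.2 0 0 0; 20 0 0 -2.4 0 0 0; 20 -0.2 0.8 -2.4 0 0 0; 20 -0.4 1.6 -2.4 0 0 0; 20 -0.6 2.4 -2.4 0 0 0; 20 -0.8 3.2 -2.4 0 0 0; 20 -0.96 3.72 -2.4 0 0 0; 20 -0.96 3.72 -2.4 0 0 0; 20 -0.96 3.72 -2.4 0 0 0")

```text
t: 29.98
tool_pos: [0.6245, 0.0989, 0.1346]
tool_rot: [-3.141, -0.0, 1.678]
contact_force: [-0.1, -0.7, -1.9]
gripper_width: 0.612
gripper_force: 64.0
```

```bash
python3 t.py; python3 go.py .625,.100,.0445,96.3
```

```text
0.94 [252.7, 266.4] ztop 0.1499 [624.  97.] [48. 48.]
0.53 [258.4, 342.7] ztop 0.0568 [637.  43.] [ 32. 133.]
t 30.08 pos [0.6236 0.0993 0.1351] yaw 96.17 w 0.614 gf 64.0 F [ 0.2  0.1 -2. ]
.625,.100,.0445,96.3 [0.01 0.04 2.26] [-0.01 -0.   -0.02]
```

step_arm(plan="20 0.02 0.03 0.7 0 0 0; 20 0.02 0.03 1.4 0 0 0; 20 0.02 0.03 1.9 0 0 0; 20 0.02 0.03 2.14 0 0 0; 20 0.02 0.03 2.24 0 0 0; 20 0.02 0.03 2.24 0 0 0; 85 0.02 0.03 2.24 0 0 0; 85 0.02 0.03 2.24 0 0 0; 85 0.02 0.03 2.24 0 0 0; 85 0.02 0.03 2.24 0 0 0; 85 0.02 0.03 2 0 0 0; 85 0.02 0.03 1 0 0 0")

```text
t: 31.08
tool_pos: [0.6228, 0.0998, 0.0907]
tool_rot: [-3.132, -0.0, 1.678]
contact_force: [-0.5, 0.4, -0.9]
gripper_width: 0.994
gripper_force: 0.0
```

```bash
python3 go.py .454,.277,.12,96.3
```

```text
t 31.08 pos [0.6228 0.0998 0.0907] yaw 96.15 w 0.994 gf 0.0 F [-0.5  0.4 -0.9]
.454,.277,.12,96.3 [ 4.86 -3.73 -0.7 ] [-0.09 -0.   -0.02]
```

step_arm(plan="85 0 0 -1.1 0 0 0; 85 0.7 -0.6 -1.1 0 0 0; 85 1.4 -1.2 -1.1 0 0 0; 85 2.1 -1.8 -1.1 0 0 0; 85 2.8 -2.4 -1.1 0 0 0; 85 3.5 -3 -1 0 0 0; 85 4.2 -3.5 -0.8 0 0 0; 85 4.85 -3.78 -0.6 0 0 0; 85 4.85 -3.78 -0.6 0 0 0; 85 4.85 -3.78 -0.6 0 0 0")

```text
t: 31.92
tool_pos: [0.4537, 0.2777, 0.1199]
tool_rot: [3.141, -0.0, 1.681]
contact_force: [-0.5, -0.1, 0.5]
gripper_width: 0.992
gripper_force: 0.0
```

```bash
python3 t.py; python3 go.py .454,.277,.04,96.3
```

```text
0.9 [421.2, 374.3] ztop 0.0391 [624. 123.] [34.  8.]
0.79 [255.0, 207.7] ztop 0.0565 [454. 274.] [48. 47.]
t 32.02 pos [0.4549 0.2765 0.12  ] yaw 96.15 w 0.997 gf 0.0 F [ 0.4 -0.8  0.6]
.454,.277,.04,96.3 [ 0.01 -0.02  2.  ] [ 0.01 -0.   -0.02]
```

step_arm(plan="85 -0.02 -0.02 0.8 0 0 0; 85 -0.02 -0.02 1.5 0 0 0; 85 -0.02 -0.02 1.9 0 0 0; 85 -0.02 -0.02 2 0 0 0; 85 -0.02 -0.02 2 0 0 0; 20 -0.02 -0.02 2 0 0 0; 20 -0.02 -0.02 2 0 0 0; 20 -0.02 -0.02 2 0 0 0; 20 -0.02 -0.02 2 0 0 0; 20 -0.02 -0.02 2 0 0 0; 20 -0.02 -0.02 2 0 0 0; 20 -0.02 -0.02 2 0 0 0")

```text
t: 33.02
tool_pos: [0.4544, 0.2761, 0.041]
tool_rot: [3.139, -0.001, 1.678]
contact_force: [-2.4, -2.7, 9.7]
gripper_width: 0.614
gripper_force: 61.9
```

step_arm(plan="20 0 0 -0.6 0 0 0; 20 0 0 -1.4 0 0 0; 20 0 0 -2.2 0 0 0; 20 0 0 -2.4 0 0 0; 20 -0.6 0.8 -2.4 0 0 0; 20 -1.2 1.5 -2.4 0 0 0; 20 -1.8 2.2 -2.4 0 0 0; 20 -2.4 2.9 -2.4 0 0 0; 20 -2.9 3.5 -2.4 0 0 0; 20 -3.11 3.77 -2.4 0 0 0; 20 -3.11 3.77 -2.4 0 0 0; 20 -3.11 3.77 -2.4 0 0 0")

```text
t: 34.02
tool_pos: [0.6168, 0.1679, 0.1348]
tool_rot: [-3.141, -0.0, 1.677]
contact_force: [-0.8, 0.4, -2.0]
gripper_width: 0.617
gripper_force: 64.2
```

```bash
python3 t.py; python3 go.py .618,.169,.0445,96.3
```

```text
0.62 [256.5, 268.5] ztop 0.15 [616. 166.] [48. 47.]
0.6 [252.7, 340.0] ztop 0.1493 [619. 160.] [22. 36.]
t 34.12 pos [0.6161 0.1689 0.1351] yaw 96.19 w 0.615 gf 64.2 F [-0.9  1.  -3.4]
.618,.169,.0445,96.3 [-0.    0.05  2.27] [-0.01 -0.   -0.02]
```

step_arm(plan="20 0.02 0.04 0.7 0 0 0; 20 0.02 0.04 1.4 0 0 0; 20 0.02 0.04 1.9 0 0 0; 20 0.02 0.04 2.14 0 0 0; 20 0.02 0.04 2.25 0 0 0; 20 0.02 0.04 2.25 0 0 0; 85 0.02 0.04 2.25 0 0 0; 85 0.02 0.04 2.25 0 0 0; 85 0.02 0.04 2.25 0 0 0; 85 0.02 0.04 2.25 0 0 0; 85 0.02 0.04 2 0 0 0; 85 0.02 0.04 1 0 0 0")

```text
t: 35.12
tool_pos: [0.6158, 0.1688, 0.0907]
tool_rot: [-3.132, 0.001, 1.678]
contact_force: [-0.2, -0.3, -1.0]
gripper_width: 0.998
gripper_force: 0.0
```

step_arm(plan="85 0 0 -1 0 0 0; 85 0 0 -2 0 0 0; 85 -1 -1 -3 0 0 0; 85 -1.5 -2 -3 0 0 0; 85 -1.5 -3 -3 0 0 0; 85 -1.5 -4 -3 0 0 0; 85 -1.5 -4 -3 0 0 0; 85 -1.5 -4 -3 0 0 0; 85 -1.5 -4 -3 0 0 0")

```text
t: 35.87
tool_pos: [0.4657, 0.0925, 0.2168]
tool_rot: [3.139, -0.0, 1.678]
contact_force: [1.7, -0.6, 0.2]
gripper_width: 0.997
gripper_force: 0.0
```

```bash
python3 v.py; sed 's/top/scene/g' v.py > v2.py; python3 v2.py; python3 - <<'E'
import cv2
a=cv2.imread('pics/top_last.png')[90:260,80:440]; b=cv2.imread('pics/scene_last.png')[100:300,60:420]
cv2.imwrite('pics/fin.png',cv2.resize(cv2.vconcat([a,b[:,:360]]),None,fx=1.6,fy=1.6))
E
```

```text
stick 0.76 [158.7, 187.6] ztop 0.0187 [567. 403.] [186.  24.] 0.5
tin1 0.65 [283.5, 159.2] ztop 0.0627 [642. -39.] [45. 47.] 62.2
tin1 0.63 [305.3, 160.7] ztop 0.0627 [ 647. -107.] [45. 45.] 88.6
tin1 0.55 [266.9, 172.7] ztop 0.0239 [633.  30.] [ 75. 353.] 6.4
tin1 0.52 [243.5, 170.3] ztop 0.0627 [625. 103.] [45. 44.] 0.2
tin1 0.48 [264.2, 166.4] ztop 0.0631 [633.  33.] [47. 45.] 30.8
tin1 0.46 [222.9, 168.3] ztop 0.063 [617. 170.] [44. 42.] 89.5
stick 0.83 [347.3, 251.8] zscene 0.0155 [567. 407.] [192.  25.] 0.9
tin1 0.82 [238.7, 220.4] zscene 0.0603 [626. 102.] [45. 46.] 0.3
tin1 0.72 [260.4, 229.3] zscene 0.0602 [620. 169.] [46. 47.] 24.2
tin1 0.72 [192.8, 214.6] zscene 0.0598 [643. -40.] [46. 47.] 77.2
tin1 0.66 [216.2, 216.6] zscene 0.0599 [634.  33.] [47. 46.] 29.9
tin1 0.66 [174.4, 198.2] zscene 0.0605 [ 648. -108.] [47. 46.] 5.7
tin1 0.6 [174.4, 202.5] zscene 0.0596 [ 650. -106.] [43. 49.] 20.6
```

View pics/fin.png

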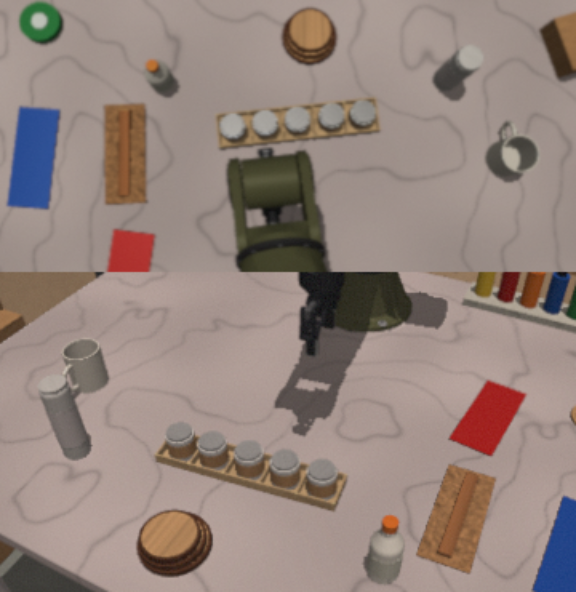

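All five tins stand in the tray (232–362, ~120), with lid tops at 60 mm. The stick is on the cork mat at (125,153), and the robot is clear.

```bash
python3 -c "
from cell import *
print(hand_in())"
```

```text
the job is handed in; nothing more can be done
None
```

I handed the job in: the last pictures show all five tins upright in the tray, one per compartment with lids fully home, the stick flat on the cork mat, and the mug, spray can and glue bottle untouched; the hand-in gave no verdict.

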